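# Seat a keyed hub on the tape unwinder's spindle

## Task

Fit the keyed hub to the bench tape unwinder: take the hub off the bench, put it over the upright spindle the way up it stands, and turn it gently until its tab drops into the keyway in the spindle's collar and the hub sits fully home and upright. Do not force it, leave the things around it where they are, and let go of it when it is seated.

Things in the scene. Friction and masses are not known exactly. Their poses are not given: they have to be found in the camera images.
- hub_mid (a point): Centre (on the axis, 27 mm above the underside) of the keyed hub: loose bare aluminium part, 54 mm high, about 0.22 kg, standing on the bench. From below: neck 34 mm across, 10 mm high; flange 60 across, 8 thick; round boss 34 across, 36 high, the part to grip, from any side. A bore 23 mm across runs right through. z is up; its one tab points along its own -x.
- hub_tab (a point): Lower outer end of the hub's only tab, level with the hub's underside, 41 mm from the axis along the hub's -x. The tab is 8 mm wide, stands out 11 mm past the flange and reaches from the flange's top down to 10 mm below the flange.
- unwinder: Fixed tape unwinder: round grey foot 120 mm across, 12 thick; origin on its axis at the bench. The spindle stands on it, held by a brake (about 1 N m) and turned by an unknown angle: its keyway lies up to 40 degrees either way from the foot's own -x. This pose does not give the keyway's direction; it must be seen or felt for.
- spindle_tip (a point): Tip of the upright steel spindle, on its axis, 76 mm above the bench. The spindle is 20 mm across with a coned nose 8 mm long. Its axes are the foot's, not the keyway's.
- collar_top (a point): Point on the spindle's axis level with the collar's flat top, 26 mm above the bench. The collar is a steel ring, 38 mm inside, 72 outside, 14 high, with one keyway: a slot 10 mm wide, full height, right across the ring. Tab riding on the collar: hub's mid point is 27 mm above this point. Fully home, flange on the collar: 17 mm above. Its axes are the foot's, not the keyway's.
- gear: Bystander: steel gear wheel 64 mm across, 21 mm high, lying flat; origin at the centre of its underside.
- flange: Bystander, not the keyed hub: machined steel pipe flange 70 mm across, 35 mm high, with a raised collar and four holes in its flange but no tab; origin at the centre of its underside.
- stamp: Bystander: hand stamp 28 x 50 mm, 69 mm high; origin at the centre of its underside.
- stapler: Bystander: stapler 36 x 134 mm, 48 mm high; origin at the centre of its underside.
There are look-alikes about, which are no part of the job. Leave any green or red look-alike of the part that bears hub_mid alone.

How it is judged:
By the outcome, as a careful person would: the job done as asked, in the order asked, and still so for the second after the job is handed in, with the robot touching nothing.
It also fails if it takes over 72 s, if anything falls off the work surface, if the arm or the gripper's body presses on something with over 40 N, if the wrist force passes 120 N, or if a joint passes its speed limit or range.

## Robot

A 6-joint arm with a two-finger parallel gripper is mounted at the origin on a cart in front of the work surface, level with it; the furniture and walls round the work are solid. World frame = base frame: x ahead of the robot, y to its left, z up, the work surface at z = 0. Lengths are in mm, angles in rad, forces in N, time in s.
With the tool pointing down it reaches from about 275 to 1000 mm from the base axis. Payload 8.4 kg.
Tool frame: the origin (TCP) lies at the very end of the fingers, on their centre line; the grasp point (between the pads) lies 19 mm behind it; z points along the fingers, y is the direction in which the jaws open and shut (so a half turn about z gives the same grasp; the last joint's range is limited). The gripper opens to 85 mm and grips with 20 to 120 N. Pads are 22 mm wide; open, the fingers measure 114 mm over their backs; the gripper's body (76 mm by 85 mm) begins 54 mm behind the grasp point. The pads swing forward as they close: fully open they stand 13 mm farther back than shut.
Start: joints at [1.13, 0.353, 1.633, -0, 1.155, -0.002], TCP at [265.532, 565.792, 231.281] pointing down, gripper open.
Joint ranges: [-2.63, 2.63], [-0.92, 2.1], [0.06, 2.66], [-1.3, 4.44], [0, 2.69], [-3.02, 3.02]. Speed limits (rad/s): [2.22, 2.22, 2.79, 3.14, 3.14, 3.14].

## Interface

Orientations are given as [roll, pitch, yaw] about the fixed x, y, z axes, in that order (R = Rz(yaw) Ry(pitch) Rx(roll)).
In Python, from rig import sense, grab_frame, get_calibration, sign_off, boxes_of, trace gives the robot as it stands.
- The arm moves only by the tool servo_tool, never from a script. Its argument "rows" is a list of rows, each a list of 3 entries, a list of its own where there are three numbers: the finger opening in mm, from 0 to 85.4, then the shift along the tool's x, y, z in mm, then the turn, a rotation vector about the tool's x, y, z in degrees. A call has 1 to 8 rows; each row shifts and turns the commanded pose from where the row before left it, along the tool's axes as they then stand; what a row does not reach is not made up. A row lasts 1/8 s, in which the tool goes at most 62.5 mm and 10.7 degrees, less where a joint would pass 70% of its speed; a pose out of reach is approached as far as the arm can. A call is refused whole if a number of a shift passes 62.5 or a number of a turn 10.7, either way. A call with a gripper value outside its range is refused whole. The fingers move at their own pace and stop on an object; "force" is the grip in N (left out, the last holds). Time passes only in rows, so rows that do not move let the fingers close. It gives the time, the measured TCP pose, the force and the opening at its end, in the units of the state.
- sense(): the state, without advancing time (a new reading comes with each control period).
- grab_frame(name): name is "scene" or "top" or "wrist"; returns the picture (420x560x3 uint8, blue, green, red); there is no depth.
- get_calibration(name): a dict with "intrinsics" (3x3 intrinsics, pixels), "world_to_cam" (4x4, takes a point from world to camera coordinates). Camera axes: x right, y down, z forward; pixel columns grow to the right and rows downward; lengths in mm; the calibration is good to about 2 mm. A picture is of the moment at which its call begins: read the wrist's pose just before it. get_calibration takes no time and is no camera call; for the wrist camera it gives the pose at the moment of the call.
- sign_off(): hands the job in, once; it reports no verdict.
Trained networks look in the newest picture that a camera, given by its name, has taken for a name from the list of things; names that differ only in an ending like _2 or _b are one class to them, and where a whole thing is asked for, a point or a joint stands for the part that bears it (a point fixed in the world has none). Each returns a list of dicts, best first, with "conf" (0 to 1); they miss things now and then, are a little off and sometimes report something else, mostly with a low value. They report only what shows in the picture. A call takes as long as a camera call. They do not tell look-alikes from the thing itself.
- boxes_of(camera, thing): "centre" ([x, y, z] in mm, in the coordinates of the camera as it stood for that picture, good to about 4 mm: the middle of the surface that is visible of it).
- trace(camera, thing): "mask" (420x560 bool, what is visible of it).
The state is a dict: "clock": time; "qpos": joint angles; "qvel": joint speeds; "joint_efforts": joint torques, N m; "eef_pos": TCP position; "tcp_rot": TCP orientation; "contact_force": force on the tool from outside, world axes, zero at the start; "wrist_torque": the same for the moment, N m; "opening": opening from 0.0 (shut) to 1.0 (fully open).
Only numpy, scipy, OpenCV 4.12 (cv2) and the standard library are available. Lean on these libraries where they do the work, as an engineer would, in place of code of your own. Each camera call takes 0.05 s, during which the arm holds its last target. There are 200 camera calls.

## Working session

There is one attempt and no reset: what is moved stays moved. The work goes in short steps, Python scripts to look and compute and a tool call to move; the robot and the scene stay as the last step left them, time stands still between calls to the robot, and variables do not carry over. Pictures are saved under pics/ and viewed, about 8 in all and at most 12, crops included, and the job is handed in when it is done.

Besides the shell and the picture viewer there is one more tool, called after "Call:" by a JSON object that holds its "op" and its "data". servo_tool: Moves the arm, as the interface text tells. Its arguments: {"type":"object","properties":{"rows":{"type":"array","items":{"type":"array"}},"force":{"type":"number"}},"required":["rows"]}

```bash
mkdir -p pics; cat > h.py <<'E'
import numpy as np, cv2
from rig import *
def towld(cam,p):
    T=np.array(get_calibration(cam)['world_to_cam']); return np.linalg.inv(T)[:3]@np.r_[p,1]
def proj(cam,p):
    c=get_calibration(cam); q=np.array(c['world_to_cam'])[:3]@np.r_[p,1]; q=np.array(c['intrinsics'])@q; return q[:2]/q[2]
def ray(cam,uv,z):
    c=get_calibration(cam); T=np.linalg.inv(np.array(c['world_to_cam'])); d=T[:3,:3]@np.linalg.inv(np.array(c['intrinsics']))@np.r_[uv,1]; o=T[:3,3]
    return o+d*(z-o[2])/d[2]
E
python3 - <<'E'
from h import *
s=sense(); print({k:np.round(v,3).tolist() for k,v in s.items()})
a=grab_frame('scene'); b=grab_frame('top')
cv2.imwrite('pics/scene.png',a); cv2.imwrite('pics/top.png',b)
for cam in ('top','scene'):
  for t in ('hub_mid','unwinder','gear','flange','stamp','stapler'):
    for d in boxes_of(cam,t):
      w=towld(cam,d['centre']); print(cam,t,round(d['conf'],2),w.round(0),proj(cam,w).round(0))
E
```

```text
{'clock': 0.0, 'qpos': [1.13, 0.354, 1.634, -0.0, 1.155, -0.002], 'qvel': [0.001, 0.0, -0.001, 0.0, -0.001, 0.0], 'joint_efforts': [-0.001, -60.525, -34.207, -0.0, 0.009, 0.0], 'eef_pos': [265.323, 565.359, 230.574], 'tcp_rot': [-3.14, 0.0, 2.703], 'contact_force': [-0.526, -0.365, 0.96], 'wrist_torque': [-0.025, -0.02, 0.062], 'opening': 0.998}
top hub_mid 0.77 [ 360. -175.   15.] [318. 268.]
top hub_mid 0.69 [ 572. -214.   19.] [331. 187.]
top hub_mid 0.64 [ 447. -229.   16.] [338. 234.]
top unwinder 0.89 [530. 176.  12.] [184. 202.]
top unwinder 0.64 [ 568. -211.   18.] [330. 188.]
top gear 0.88 [501. -45.  10.] [267. 214.]
top flange 0.78 [627. -48.  12.] [269. 167.]
top stamp 0.67 [456. 347.  10.] [117. 231.]
top stapler 0.67 [ 544. -419.   42.] [411. 196.]
scene hub_mid 0.97 [ 561. -222.   16.] [340. 238.]
scene hub_mid 0.85 [ 346. -180.   17.] [285. 286.]
scene hub_mid 0.82 [ 434. -236.   19.] [322. 272.]
scene unwinder 0.62 [522. 174.  10.] [217. 193.]
scene gear 0.71 [496. -49.  19.] [274. 227.]
scene flange 0.69 [614. -48.  16.] [296. 201.]
scene stamp 0.59 [447. 350.  10.] [156. 186.]
scene stapler 0.8 [ 536. -435.   34.] [411. 275.]
```

View pics/top.png

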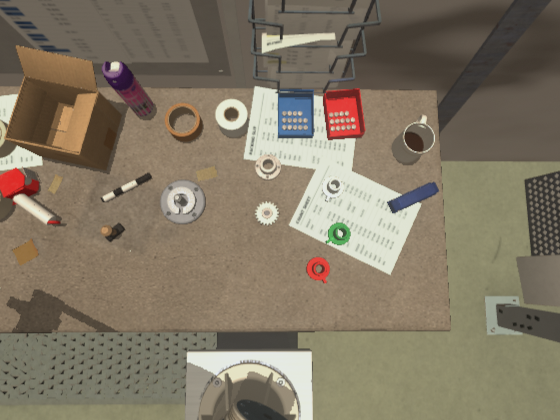

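View pics/scene.png

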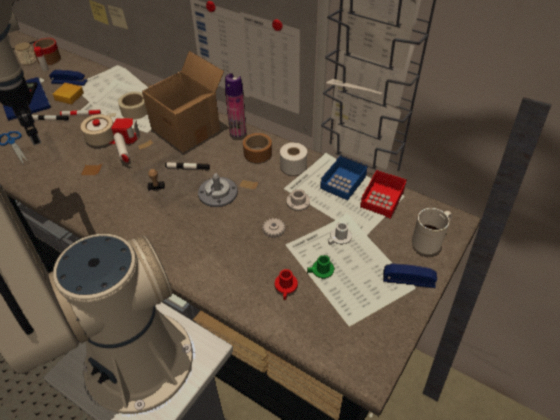

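The candidates in the top view are red (318,268), green (338,234), bare aluminium with a tab (331,187) and the pipe flange (267,165). I choose the bare aluminium one at about (567,-217). I'll look at the unwinder with the wrist camera on the way.

```bash
cat >> h.py <<'E'
from scipy.spatial.transform import Rotation as Ro
def tool(): 
    s=sense(); return np.array(s['eef_pos']),Ro.from_euler('xyz',s['tcp_rot']).as_matrix()
def plan(p,yaw=None):
    """total shift in tool axes to world p, and turn about tool z (deg) for tool-yaw (roll=pi)"""
    t,R=tool(); print('shift',(R.T@(np.array(p)-t)).round(1))
    if yaw is not None:
        print('rotvec deg',np.rad2deg(Ro.from_matrix(R.T@Ro.from_euler('xyz',[np.pi,0,yaw]).as_matrix()).as_rotvec()).round(2))
E
python3 - <<'E'
from h import *
t,R=tool(); T=np.linalg.inv(np.array(get_calibration('wrist')['world_to_cam']))
print((R.T@(T[:3,3]-t)).round(1)); print((R.T@T[:3,:3]).round(3)); print(get_calibration('wrist')['intrinsics'])
plan([526,175,230]); plan([470,175,230])
E
```

```text
[  67.8   -0.5 -142.6]
[[-0.001 -0.963 -0.269]
 [ 1.    -0.001  0.   ]
 [-0.001 -0.269  0.963]]
[[353.24155206   0.         273.66473217]
 [  0.         353.24155206 210.81250797]
 [  0.           0.           1.        ]]
shift [-401.8 -243.1    1.3]
shift [-351.1 -266.9    1.3]
```

Call:
{"op": "servo_tool", "data": {"rows": [[85,[-50,-30,0],[0,0,0]],[85,[-50,-30,0],[0,0,0]],[85,[-50,-30,0],[0,0,0]],[85,[-50,-30,0],[0,0,0]],[85,[-50,-30,0],[0,0,0]],[85,[-50,-30,0],[0,0,0]],[85,[-50,-30,0],[0,0,0]],[85,[-50,-30,0],[0,0,0]]]}}

```text
clock: 1.7
eef_pos: [526.6, 176.9, 231.6]
tcp_rot: [3.141, 0.0, 2.703]
contact_force: [1.3, 0.5, -0.2]
opening: 0.999
```

Call:
{"op": "servo_tool", "data": {"rows": [[85,[0,0,0],[0,0,0]],[85,[0,0,0],[0,0,0]]]}}

```text
clock: 1.95
eef_pos: [525.5, 178.6, 231.2]
tcp_rot: [3.141, -0.001, 2.702]
contact_force: [-0.2, 0.2, 0.3]
opening: 0.994
```

```bash
python3 - <<'E'
from h import *
print(tool()[0].round(1),sense()['tcp_rot'])
a=grab_frame('wrist'); cv2.imwrite('pics/w1.png',a)
for t in ('unwinder','spindle_tip','collar_top'):
    for d in boxes_of('wrist',t):
      w=towld('wrist',d['centre']); print(t,round(d['conf'],2),w.round(1),proj('wrist',w).round(0))
plan([567,-217,230])
E
```

```text
[525.5 178.6 231.2] [ 3.14148437e+00 -5.33878329e-04  2.70167309e+00]
unwinder 0.97 [525.  182.8   9.9] [277. 178.]
spindle_tip 0.71 [526.6 183.1  10.2] [277. 179.]
collar_top 0.84 [526.  180.2  13.9] [275. 181.]
shift [-205.9 -341.7    1.2]
```

View pics/w1.png

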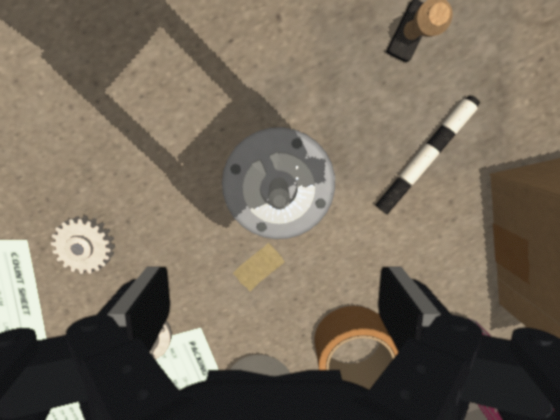

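```bash
python3 - <<'E'
from h import *
a=cv2.imread('pics/w1.png')[118:248,213:343]
a=cv2.resize(a,None,fx=4.5,fy=4.5,interpolation=cv2.INTER_CUBIC)
b=(255*(a/255.)**.6).astype('uint8'); cv2.imwrite('pics/w1c.png',b)
g=cv2.imread('pics/w1.png')
m=trace('wrist','unwinder')[0]['mask']
(c,ax,an)=cv2.fitEllipse(max(cv2.findContours(m.astype('uint8'),0,1)[0],key=len)); print(c,ax,an)
for z in (0,6,12): print(z,ray('wrist',c,z).round(1))
E
```

```text
(278.012939453125, 182.50782775878906) (110.4757080078125, 112.19091033935547) 80.2878189086914
0 [531.7 181.4   0. ]
6 [530.6 181.9   6. ]
12 [529.5 182.3  12. ]
```

View pics/w1c.png

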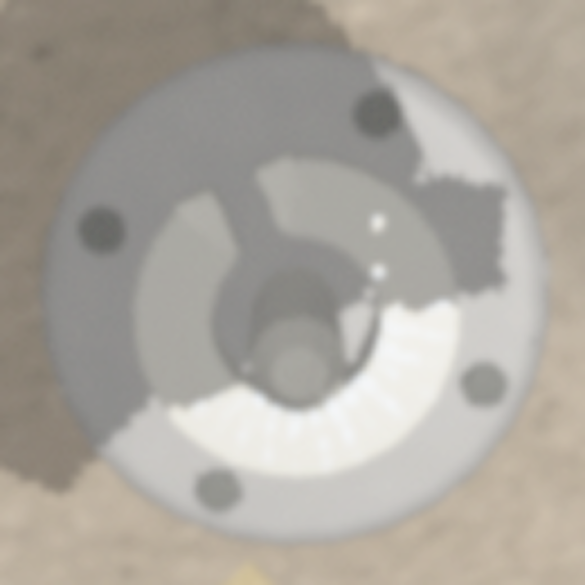

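```bash
python3 - <<'E'
from h import *
f=lambda x,y:np.array([213+x/4.5,118+y/4.5])
A=ray('wrist',f(234,183),26);B=ray('wrist',f(258,244),26);C=ray('wrist',f(297,315),26);D=ray('wrist',f(299,372),76)
print('collar',C.round(1),'tip',D.round(1))
for P,Q in((A,B),(A,C),(A,D)):
  d=P-Q; print(np.degrees(np.arctan2(d[1],d[0])).round(1))
for d in boxes_of('top','hub_mid'): pass
E
```

```text
collar [532.5 181.8  26. ] tip [532.9 181.2  76. ]
176.1
-179.8
179.1
```

Call:
{"op": "servo_tool", "data": {"rows": [[85,[-25,-43,0],[0,0,0]],[85,[-25,-43,0],[0,0,0]],[85,[-25,-43,0],[0,0,0]],[85,[-25,-43,0],[0,0,0]],[85,[-25,-43,0],[0,0,0]],[85,[-25,-43,0],[0,0,0]],[85,[-25,-43,0],[0,0,0]],[85,[-25,-43,0],[0,0,0]]]}}

```text
clock: 3.25
eef_pos: [560.8, -218.8, 231.4]
tcp_rot: [3.141, 0.0, 2.704]
contact_force: [0.8, 0.8, -0.8]
opening: 0.994
```

Call:
{"op": "servo_tool", "data": {"rows": [[85,[0,0,0],[0,0,0]],[85,[0,0,0],[0,0,0]]]}}

```text
clock: 3.5
eef_pos: [560.4, -217.1, 231.1]
tcp_rot: [3.141, -0.001, 2.703]
contact_force: [0.1, -0.2, -0.1]
opening: 0.995
```

```bash
python3 - <<'E'
from h import *
print(tool()[0].round(1),sense()['tcp_rot'])
a=grab_frame('wrist'); cv2.imwrite('pics/w2.png',a)
L=trace('wrist','hub_mid')
for t in ('hub_mid','hub_tab'):
    for d in boxes_of('wrist',t):
      w=towld('wrist',d['centre']); print(t,round(d['conf'],2),w.round(1),proj('wrist',w).round(0))
for d in L:
  m=d['mask']; ys,xs=np.nonzero(m); print(d['conf'],xs.min(),xs.max(),ys.min(),ys.max(),a[m].mean(0))
b=proj('wrist',[567,-217,20]).astype(int); print(b)
x,y=max(b[0]-75,0),max(b[1]-75,0)
cv2.imwrite('pics/w2c.png',cv2.resize(a[y:y+150,x:x+150],None,fx=4,fy=4,interpolation=cv2.INTER_CUBIC)); print(x,y)
E
```

```text
[ 560.4 -217.1  231.1] [ 3.14125914e+00 -7.11438523e-04  2.70269063e+00]
hub_mid 0.87 [ 566.6 -214.3   12.6] [278. 184.]
hub_mid 0.77 [ 447.6 -227.3   17.1] [213.  79.]
hub_tab 0.73 [ 566.6 -213.4   18.6] [279. 185.]
hub_tab 0.62 [ 449.1 -224.5   16.7] [217.  79.]
0.66 377 448 10 83 [134.41427463 149.76002069 159.47659685]
0.63 178 239 41 114 [ 56.45957309 113.81371281  45.70860285]
0.61 249 305 151 219 [110.90561622 119.88650546 119.79563183]
[276 186]
201 111
```

View pics/w2c.png

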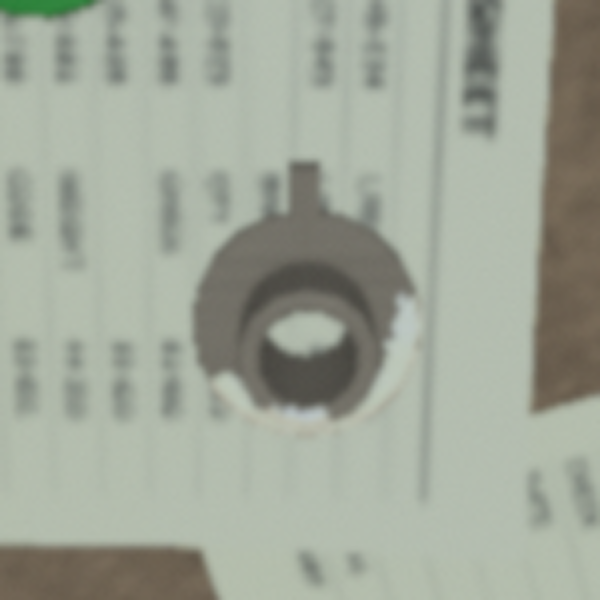

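```bash
python3 - <<'E'
from h import *
f=lambda x,y:np.array([201+x/4,111+y/4])
B=ray('wrist',f(310,352),54);F=ray('wrist',f(306,322),18);T=ray('wrist',f(305,163),18)
print(B.round(1),F.round(1),T.round(1),np.linalg.norm(T-F))
for c in(B,F):
  d=T-c; print(np.degrees(np.arctan2(d[1],d[0])).round(1))
c=(B+F)/2
plan([c[0],c[1],20])
print('tool x dir deg',np.degrees(sense()['tcp_rot'][2]),'qpos',np.round(sense()['qpos'],3))
E
```

```text
[ 571.8 -217.1   54. ] [ 572.3 -217.9   18. ] [ 535.3 -201.    18. ] 40.63891363360252
156.2
155.4
shift [-10.7   3.9 211.4]
tool x dir deg 154.94656563613168 qpos [-0.371  0.316  1.686  0.     1.139 -1.505]
```

Call:
{"op": "servo_tool", "data": {"rows": [[70,[-11,4,30],[0,0,0]],[70,[0,0,50],[0,0,0]],[70,[0,0,50],[0,0,0]],[70,[0,0,40],[0,0,0]],[70,[0,0,25],[0,0,0]],[70,[0,0,14],[0,0,0]],[70,[0,0,0],[0,0,0]]], "force": 30}}

```text
clock: 4.58
eef_pos: [572.0, -218.3, 21.8]
tcp_rot: [-3.142, -0.001, 2.703]
contact_force: [0.8, -0.9, -0.4]
opening: 0.817
```

Call:
{"op": "servo_tool", "data": {"rows": [[25,[0,0,0],[0,0,0]],[25,[0,0,0],[0,0,0]],[25,[0,0,0],[0,0,0]],[25,[0,0,0],[0,0,0]],[25,[0,0,0],[0,0,0]],[25,[0,0,0],[0,0,0]]], "force": 40}}

```text
clock: 5.32
eef_pos: [573.0, -219.1, 23.6]
tcp_rot: [3.141, 0.002, 2.703]
contact_force: [-0.0, 1.1, 6.1]
opening: 0.37
```

Call:
{"op": "servo_tool", "data": {"rows": [[25,[0,0,-5],[0,0,0]],[25,[0,0,-20],[0,0,0]],[25,[0,0,-40],[0,0,0]],[25,[0,0,-40],[0,0,0]],[25,[0,0,-20],[0,0,0]],[25,[0,0,0],[0,0,0]]]}}

```text
clock: 6.08
eef_pos: [573.4, -219.4, 150.1]
tcp_rot: [3.141, 0.004, 2.703]
contact_force: [0.9, -0.5, -2.4]
opening: 0.373
```

```bash
python3 - <<'E'
from h import *
s=sense(); print(s['eef_pos'],s['contact_force'],s['wrist_torque'],s['opening'])
a=grab_frame('wrist')
cv2.imwrite('pics/w3.png',a[130:420,60:500])
for d in boxes_of('wrist','hub_mid')+boxes_of('wrist','hub_tab'): w=towld('wrist',d['centre']); print(round(d['conf'],2),w.round(1),proj('wrist',w).round(0))
plan([532,182,170],np.radians(176.5))
E
```

```text
[ 573.43050176 -219.36121746  150.07928995] [ 0.88710726 -0.51217576 -2.37308659] [ 0.02953042  0.03583099 -0.00116942] 0.37284291289130383
0.9 [ 446.4 -226.6   15.5] [190.  51.]
0.87 [ 561.  -213.8  151.3] [274. 251.]
0.89 [ 561.5 -213.2  157.6] [276. 258.]
0.56 [ 444.5 -225.3   16.8] [189.  47.]
shift [206.  345.8 -23.2]
rotvec deg [ 1.000e-02 -8.000e-02 -2.164e+01]
```

View pics/w3.png

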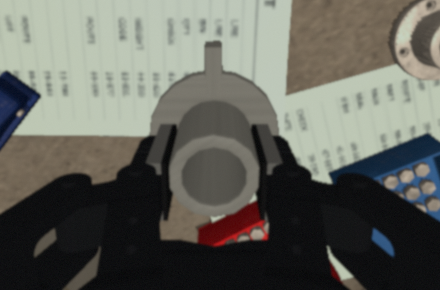

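```bash
python3 - <<'E'
from h import *
t,R=tool()
u=150.1-23.6
for n,p,z in(('top',(214,173),54),('tabtip',(213,42),18),('flL',(152,110),18),('flR',(278,110),18)):
  print(n,(R.T@(ray('wrist',np.array(p)+[60,130],u+z)-t)).round(1))
E
```

```text
top [  4.4  -0.3 -33.9]
tabtip [43.9 -0.7  2.1]
flL [ 14.1 -27.2   2.1]
flR [14.1 27.6  2.1]
```

Call:
{"op": "servo_tool", "data": {"rows": [[25,[20,20,-20],[0,0,-3]],[25,[28,45,-3],[0,0,-3]],[25,[35,48,0],[0,0,-3]],[25,[35,48,0],[0,0,-3]],[25,[35,48,0],[0,0,-3]],[25,[35,48,0],[0,0,-3]],[25,[20,30,0],[0,0,-3]],[25,[0,0,0],[0,0,-1]]]}}

```text
clock: 7.22
eef_pos: [448.9, 114.6, 169.3]
tcp_rot: [-3.141, -0.002, 3.091]
contact_force: [0.7, -0.5, -2.8]
opening: 0.374
```

Call:
{"op": "servo_tool", "data": {"rows": [[25,[0,0,0],[0,0,0]]]}}

```text
clock: 7.35
eef_pos: [450.6, 112.8, 169.7]
tcp_rot: [-3.141, -0.001, 3.087]
contact_force: [-1.0, -0.2, -2.4]
opening: 0.374
```

```bash
python3 - <<'E'
from h import *
s=sense(); print(s['eef_pos'],np.degrees(s['tcp_rot']))
plan([532.5,181.7,150],np.radians(176.5))
E
```

```text
[450.63623613 112.76574019 169.72899723] [-1.79966244e+02 -4.72133995e-02  1.76884299e+02]
shift [-78.   73.3  19.6]
rotvec deg [-0.03 -0.05  0.38]
```

Call:
{"op": "servo_tool", "data": {"rows": [[25,[-20,20,0],[0,0,0]],[25,[-30,28,10],[0,0,0]],[25,[-25,20,20],[0,0,0]],[25,[-5.5,5,20],[0,0,0]],[25,[0,0,8],[0,0,0]],[25,[0,0,0],[0,0,0]],[25,[0,0,0],[0,0,0]]]}}

```text
clock: 8.22
eef_pos: [535.0, 181.0, 112.9]
tcp_rot: [3.141, 0.0, 3.086]
contact_force: [-0.0, -0.3, -2.6]
opening: 0.378
```

```bash
python3 - <<'E'
from h import *
s=sense(); print(s['eef_pos'],np.degrees(s['tcp_rot']),s['contact_force'])
plan([535,181.7,112],np.radians(177.5))
a=grab_frame('wrist'); b=grab_frame('scene')
u=proj('scene',[530,180,60]).astype(int); print(u)
c=cv2.resize(b[u[1]-50:u[1]+50,u[0]-50:u[0]+50],(400,400),interpolation=2)
cv2.imwrite('pics/w4.png',np.hstack([cv2.resize(a[160:360,174:374],(400,400)),c]))
E
```

```text
[534.98344858 180.97818559 112.89994233] [1.79994161e+02 2.17551799e-02 1.76822443e+02] [-0.01003997 -0.27256185 -2.59310301]
shift [0.  0.7 0.9]
rotvec deg [ 0.01  0.02 -0.68]
[215 178]
```

View pics/w4.png

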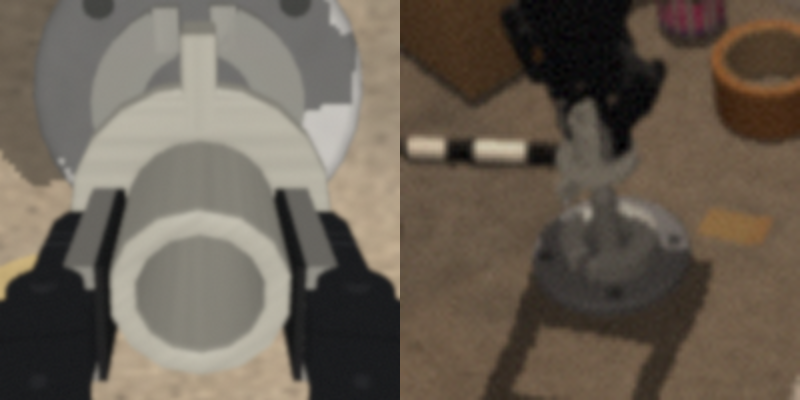

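Call:
{"op": "servo_tool", "data": {"rows": [[25,[0,0,5],[0,0,-2]],[25,[0,0,6],[0,0,0]],[25,[0,0,6],[0,0,0]],[25,[0,0,6],[0,0,0]],[25,[0,0,0],[0,0,0]]]}}

```text
clock: 8.95
eef_pos: [534.7, 181.4, 88.6]
tcp_rot: [-3.141, -0.001, 3.122]
contact_force: [-0.2, -0.5, -1.7]
opening: 0.378
```

Call:
{"op": "servo_tool", "data": {"rows": [[25,[0,0,6],[0,0,0]],[25,[0,0,6],[0,0,0]],[25,[0,0,6],[0,0,0]],[25,[0,0,6],[0,0,0]],[25,[0,0,6],[0,0,0]],[25,[0,0,0],[0,0,0]]]}}

```text
clock: 9.7
eef_pos: [534.9, 181.4, 58.6]
tcp_rot: [-3.141, -0.001, 3.122]
contact_force: [-0.4, -0.8, -3.9]
opening: 0.369
```

```bash
python3 - <<'E'
from h import *
s=sense(); print(s['eef_pos'],s['contact_force'],s['wrist_torque'])
a=grab_frame('wrist'); b=grab_frame('scene')
c=cv2.resize(b[148:248,165:265],(400,400),interpolation=2)
cv2.imwrite('pics/w5.png',np.hstack([cv2.resize(a[130:330,174:374],(400,400)),c]))
E
```

```text
[534.8778893  181.42779982  58.63409585] [-0.36177037 -0.8438049  -3.86201562] [-0.19027226  0.18631284 -0.05232376]
```

View pics/w5.png

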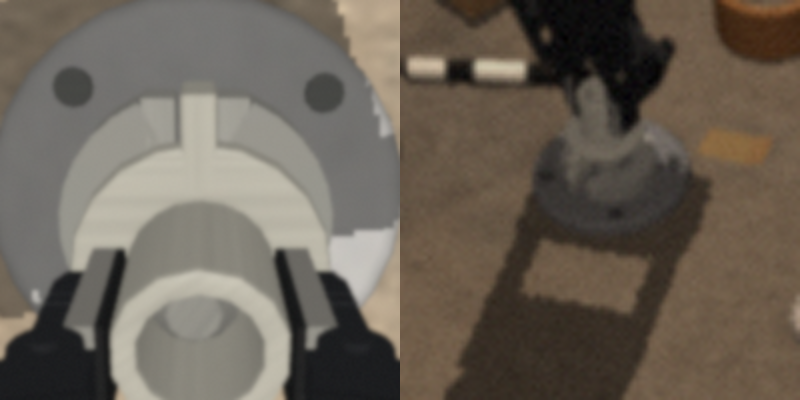

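Call:
{"op": "servo_tool", "data": {"rows": [[25,[0,-0.8,0],[0,0,0]],[25,[0,0,3],[0,0,0]],[25,[0,0,3],[0,0,0]],[25,[0,0,3],[0,0,0]],[25,[0,0,3],[0,0,0]],[25,[0,0,0],[0,0,0]]]}}

```text
clock: 10.55
eef_pos: [535.2, 180.7, 47.0]
tcp_rot: [-3.142, -0.0, 3.122]
contact_force: [0.2, 0.2, -2.2]
opening: 0.377
```

Call:
{"op": "servo_tool", "data": {"rows": [[25,[0,0,2],[0,0,0]],[25,[0,0,2],[0,0,0]],[25,[0,0,1],[0,0,0]],[25,[0,0,0],[0,0,0]]]}}

```text
clock: 11.05
eef_pos: [535.1, 180.7, 42.2]
tcp_rot: [-3.142, -0.0, 3.122]
contact_force: [0.4, -0.1, -2.3]
opening: 0.375
```

Call:
{"op": "servo_tool", "data": {"rows": [[25,[0,0,1],[0,0,0]],[25,[0,0,1],[0,0,0]],[25,[0,0,1],[0,0,0]],[25,[0,0,0],[0,0,0]]]}}

```text
clock: 11.55
eef_pos: [535.2, 180.7, 39.6]
tcp_rot: [3.142, 0.0, 3.122]
contact_force: [-1.3, -0.5, 3.1]
opening: 0.375
```

Call:
{"op": "servo_tool", "data": {"rows": [[36,[0,0,0],[0,0,0]],[40,[0,0,0],[0,0,0]],[50,[0,0,0],[0,0,0]],[65,[0,0,0],[0,0,0]],[65,[0,0,0],[0,0,0]],[65,[0,0,0],[0,0,0]]]}}

```text
clock: 12.3
eef_pos: [535.1, 180.7, 39.3]
tcp_rot: [3.142, 0.0, 3.122]
contact_force: [0.0, -0.7, -0.2]
opening: 0.76
```

Call:
{"op": "servo_tool", "data": {"rows": [[65,[0,0,-5],[0,0,0]],[65,[0,0,-15],[0,0,0]],[70,[0,0,-40],[0,0,0]],[70,[0,0,-50],[0,0,0]],[70,[0,0,-30],[0,0,0]],[70,[0,0,0],[0,0,0]],[70,[0,0,0],[0,0,0]]]}}

```text
clock: 13.18
eef_pos: [534.7, 180.6, 179.3]
tcp_rot: [-3.142, -0.0, 3.122]
contact_force: [0.0, -0.2, -1.2]
opening: 0.822
```

```bash
python3 - <<'E'
from h import *
s=sense(); print(s['eef_pos'],s['contact_force'],s['opening'])
a=grab_frame('wrist'); b=grab_frame('scene')
for d in boxes_of('wrist','hub_mid'): print(round(d['conf'],2),towld('wrist',d['centre']).round(1))
c=cv2.resize(b[148:248,165:265],(400,400),interpolation=2)
u=proj('wrist',[532.5,181.5,40]).astype(int);print(u)
x,y=u[0]-75,max(u[1]-75,0)
for z,r,col in((70,17,0),(34,30,0),(24,30,0)):
  pts=np.array([proj('wrist',[532.5+r*np.cos(t),181.2+r*np.sin(t),z]) for t in np.linspace(0,6.283,60)]); print(z,pts.min(0).round(1),pts.max(0).round(1))
print('tab tip home',proj('wrist',[532.5-41,181.7,34]),'riding',proj('wrist',[532.5-41,181.7,44]))
print(x,y); cv2.imwrite('pics/w6.png',np.hstack([cv2.resize(a[y:y+150,x:x+150],(400,400),interpolation=2),c]))
E
```

```text
[534.73545638 180.55322974 179.25193588] [ 0.04950821 -0.16214647 -1.15002047] 0.8219261678033095
0.82 [522.8 183.6  28.8]
[275 196]
70 [252.3 183. ] [298.6 227.8]
34 [239.2 158.6] [311.3 229. ]
24 [240.3 157.1] [310.1 225.4]
tab tip home [274.87872612 144.84514739] riding [274.92054464 145.97967348]
200 121
```

View pics/w6.png

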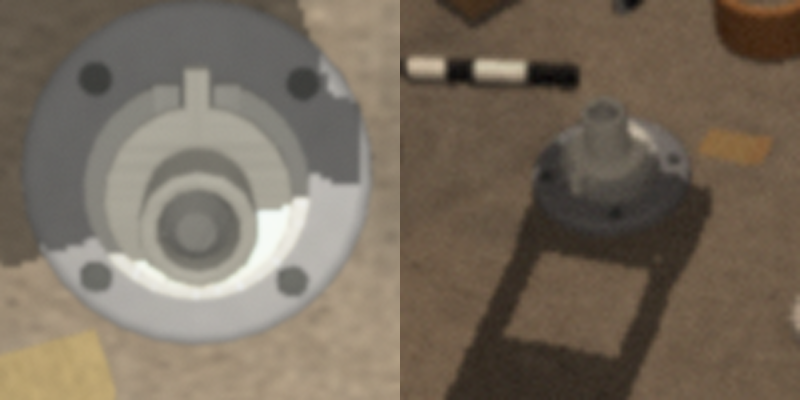

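```bash
python3 -c "
from rig import *
print(sense()['clock']); print(sign_off())"
```

```text
13.325
the job is handed in; nothing more can be done
None
```

The bare aluminium hub is on the spindle with its tab in the keyway. I released it, backed the gripper well clear and handed the job in at 13.3 s of robot time.

- **Picking the part:** I took the bare grey hub with the tab and left the red and green look-alikes and the pipe flange alone.
- **Fitting:** The wrist camera showed the keyway at about 179°. I turned the hub to match above the spindle and moved it 0.8 mm sideways on the way down, so no turning on the collar was needed. The tab passed collar height with no change in force. The flange then met the collar with about 5 N, at the TCP height expected for fully home (39.6 mm).
- **Last checks:** After letting go, the wrist and scene pictures showed the hub upright, the tab in the slot and the flange on the collar. The force reading was back near zero. Nothing else was touched as far as I could see; I did not re-measure the other objects.
- **One small disagreement:** In the last wrist picture the boss top looked about 43 px wide, against about 46 px predicted for the seated height. A hub sitting too high would look larger, not smaller, so I put this down to blur and calibration. I did not press on the hub again to confirm.

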